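Stand the tea and spice containers on their matching mats

ROBOT

A 6-joint arm with a two-finger parallel gripper is mounted at the origin on a cart in front of the work surface, level with it; the furniture and walls round the work are solid. World frame = base frame: x ahead of the robot, y to its left, z up, the work surface at z = 0. Lengths are in m, angles in degrees, forces in N, time in s.
With the tool pointing down it reaches from about 0.375 to 0.9 m from the base axis. Payload 3.1 kg.
Tool frame: the origin (TCP) lies on the centre line of the jaws, within the pads' length; the fingertips stand 14 mm ahead of it and the grasp point (between the pads) lies 5 mm behind it (bot.tips_ahead is the distance from the TCP to the fingertips, in m); z points along the fingers, y is the line along which they close (so a half turn about z gives the same grasp; the last joint's range is limited). The gripper opens to 87 mm and grips with 3 to 60 N. Pads are 19 mm wide; open, the fingers measure 117 mm over their backs; the gripper's body (75 mm by 190 mm) begins 51 mm behind the grasp point.
Start: joints at [-83.05, 30.224, 82.088, -0, 67.689, -10.227], TCP at [0.185, -0.597, 0.237] pointing down, gripper open.
Joint ranges: [-176.69, 176.69], [-43.24, 126.21], [12.49, 139.97], [-82, 262], [0, 151.66], [-163.58, 163.58]. Speed limits (degrees/s): [159.86, 159.86, 180, 180, 180, 180].

INTERFACE

Orientations are given as a 3x3 rotation matrix whose columns are the frame's x, y, z axes.
In Python, from rig import bot gives the robot as it stands.
- The arm moves only by the tool play_rows, never from a script. Its argument "moves" is a list that holds one entry, the list of rows, each a list of 6 numbers: the shift along the tool's x, y, z in mm, then the turn, a rotation vector about the tool's x, y, z in rad. A call has 1 to 5 rows; each row shifts and turns the commanded pose from where the row before left it, along the tool's axes as they then stand; what a row does not reach is not made up. A row lasts 1/10 s, in which the tool goes at most 50 mm and 8.59 degrees, less where a joint would pass 70% of its speed; a pose out of reach is approached as far as the arm can. A call with a gripper value outside its range is refused whole. "fingers" is the opening, from -1 (shut) to 1 (fully open), set as the call begins (left out, the last holds). The fingers move at their own pace and stop on an object; the grip force is fixed at half the most. Time passes only in rows, so rows that do not move let the fingers close. It gives the time, the measured TCP pose, the force, the opening and the grip force at its end, in the units of the state.
- bot.read_state(): the state, without advancing time (a new reading comes with each control period).
- bot.capture(name): name is "side" or "top" or "wrist"; returns a dict with "image" (480x640x3 uint8, blue, green, red), "fx", "fy", "cx", "cy" (pixels), "R" (3x3) and "t" (3): a world point X has camera coordinates R X + t. Camera axes: x right, y down, z forward; pixel columns grow to the right and rows downward; lengths in m; the calibration is good to about 2 mm. A picture is of the moment at which its call begins. There is no depth.
- bot.hand_in(): hands the job in; it is judged then, once.
Trained networks look in a picture, given as the dict that the camera call returned (one of the last four; its "shot" number tells which), for a name from the list of things; names that differ only in an ending like _2 or _b are one class to them, and where a whole thing is asked for, a point or a joint stands for the part that bears it (a point fixed in the world has none). Each returns a list of dicts, best first, with "confidence" (0 to 1); they miss things now and then, are a little off and sometimes report something else, mostly with a low value. They report only what shows in the picture. A call takes as long as a camera call. They do not tell look-alikes from the thing itself.
- bot.search_frame(picture, query): "centre" ([column, row] in pixels, amid what is visible of it).
- bot.silhouettes(picture, query): "pixels" (480x640 bool, what is visible of it) and "centre" ([column, row] in pixels, amid what is visible of it).
- bot.pinpoint(picture, query): "centre" ([column, row] in pixels: a listed point, or the origin of a listed thing).
The state is a dict: "time_s": time; "joint_positions": joint angles; "qvel": joint speeds; "tau": joint torques, N m; "position": TCP position; "tcp_rot": TCP orientation; "force": force on the tool from outside, world axes, zero at the start; "moment": the same for the moment, N m; "opening": opening from 0.0 (shut) to 1.0 (fully open); "grasp_force": force on a finger pad.
Only numpy, scipy, OpenCV 4.12 (cv2) and the standard library are available. Lean on these libraries where they do the work, as an engineer would, in place of code of your own. Each camera call takes 0.05 s, during which the arm holds its last target. There are 200 camera calls.

TASK

Put the four containers on the open front part of the worktop in order: stand each one upright in the middle of the silicone mat that has the colour of its lid or top (yellow-lidded jar on yellow, red-capped spice jar on red, dropper bottle on black, blue tin on blue), flat inside the rim, the tin squared up with its rectangular mat. Set them down rather than drop them, tip none over, and leave the salt shaker and the patterned glass behind them where they are.

Things in the scene. Friction and masses are not known exactly. Their poses are not given: they have to be found in the camera images.
- jar: Clear glass jar with dark grey contents and a yellow screw lid, round, loose, upright: body 56 mm across, lid 59 mm across from 89 to 105 mm height, 105 mm tall, 0.17 to 0.33 kg. Origin: centre of its underside; z up. Belongs on the yellow mat. (It stands on the open front part of the worktop; similar jars at the back by the kettle are not meant.)
- spice: Clear spice jar with a brown and cream label and a red cap, round, loose, upright: body 43 mm across, cap 45 mm across from 85 to 106 mm height, 106 mm tall, 0.09 to 0.17 kg. Origin: centre of its underside; z up. Belongs on the red mat. (It stands on the open front part of the worktop; similar jars at the back by the kettle are not meant.)
- dropper: Small brown dropper bottle with white label and black dropper top, round, loose, upright: body 33 mm across up to about 65 mm height, then a collar 24 mm across up to 77 mm, then a 12 mm thick rubber top up to 102 mm; 0.05 to 0.11 kg. Origin: centre of its underside; z up. Belongs on the black mat.
- tin: Blue box-shaped tea tin with its lid on, loose, upright: 64 mm along its x, 90 mm along its y, 62 mm tall, 0.09 to 0.18 kg. Origin: centre of its underside; z up. It stands turned by up to 35 degrees. Grasp it across the 64 mm. Belongs on the blue mat, either way round.
- mat_yellow: Fixed round yellow silicone mat, 92 mm across, with a rim 4 mm wide that rises 7 mm above the worktop round a flat floor 3 mm above the worktop; inside the rim it is 84 mm across. Origin: centre of its underside, at worktop height; z up. Place of the jar with the yellow lid.
- mat_red: Fixed round red silicone mat, 78 mm across, with a rim 4 mm wide that rises 7 mm above the worktop round a flat floor 3 mm above the worktop; inside the rim it is 70 mm across. Origin: centre of its underside, at worktop height; z up. Place of the red-capped spice jar.
- mat_black: Fixed round black silicone mat, 66 mm across, with a rim 4 mm wide that rises 7 mm above the worktop round a flat floor 3 mm above the worktop; inside the rim it is 58 mm across. Origin: centre of its underside, at worktop height; z up. Place of the dropper bottle with the black top.
- mat_blue: Fixed rectangular blue silicone mat, 96 mm along its x and 122 mm along its y, with a rim 4 mm wide that rises 7 mm above the worktop round a flat floor 3 mm above the worktop, 88 x 114 mm inside the rim. Origin: centre of its underside, at worktop height; z up. It lies turned by up to 30 degrees. Place of the blue tin, whose long side goes along the mat's long side.
- mill: Clear salt shaker with a grey top, 44 mm across, 90 mm tall, loose, standing behind the work: a bystander. Origin: centre of its underside.
- tumbler: Drinking glass with black and grey patches, 76 mm across, 124 mm tall, loose, standing behind the work: a bystander. Origin: centre of its underside. A wall cabinet hangs over the back of the worktop, its front about 0.61 m ahead of the robot (door handles 0.58 m), its underside 0.44 m up: keep the wrist in front of it.
Not all that is in view belongs to the job. Leave any pink look-alike of the jar alone.

How it is judged (in metres and radians):
At the end, for the whole second after the job is handed in: Each container stands at rest on its own mat's floor, its centre within 12 mm of the mat's centre (seen from above), upright within 0.06 rad, its underside 0 to 6 mm above the worktop; the tin's long side is within 0.18 rad of the mat's long side, either way round (horizontal distance between jar and mat_yellow below 0.012 m and z of jar in the frame of mat_yellow between 0 and 0.006 m and angle between each of jar, spice, dropper, tin's own z axis and vertical below 0.06 rad and linear speed of each of jar, spice, dropper, tin below 0.02 m/s and angular speed of each of jar, spice, dropper, tin below 0.2 rad/s and horizontal distance between spice and mat_red below 0.012 m and z of spice in the frame of mat_red between 0 and 0.006 m and horizontal distance between dropper and mat_black below 0.012 m and z of dropper in the frame of mat_black between 0 and 0.006 m and horizontal distance between tin and mat_blue below 0.012 m and z of tin in the frame of mat_blue between 0 and 0.006 m and angle between the y axis of tin and the y axis of mat_blue, either way round below 0.18 rad); the robot touches nothing.
It fails at once if a container is tipped over (angle between any of jar, spice, dropper, tin's own z axis and vertical above 0.7 rad).
It fails at once if a container is dropped (let go with its base more than 50 mm up) ((height (world z) of jar above 0.05 m and contact force between anything else and jar below 0.01 N) or (height (world z) of spice above 0.05 m and contact force between anything else and spice below 0.01 N) or (height (world z) of dropper above 0.05 m and contact force between anything else and dropper below 0.01 N) or (height (world z) of tin above 0.05 m and contact force between anything else and tin below 0.01 N)).
It fails at once if the shaker or the tumbler is pushed more than 30 mm (distance of any of mill, tumbler from where it was at the start of the episode above 0.03 m).
It also fails if it takes over 96 s, if anything falls off the work surface, if the arm or the gripper's body presses on something with over 40 N, if the wrist force passes 120 N, or if a joint passes its speed limit or range.

## Working session

There is one attempt and no reset: what is moved stays moved. The work goes in short steps, Python scripts to look and compute and a tool call to move; the robot and the scene stay as the last step left them, time stands still between calls to the robot, and variables do not carry over. Pictures are saved under pics/ and viewed, at most 14 in all, crops included, and the job is handed in when it is done.

Besides the shell and the picture viewer there is one more tool, called after ">>>" by a JSON object that holds its "name" and its "arguments". play_rows: Moves the arm, as the interface text tells. Its arguments: {"type":"object","properties":{"moves":{"type":"array","items":{"type":"array","items":{"type":"array","items":{"type":"number"}}}},"fingers":{"type":"number"}},"required":["moves"]}

```bash
ls; mkdir -p pics; cat > h.py <<'E'
import numpy as np, cv2
from rig import bot
def P(c): return c["R"],c["t"],np.array([[c["fx"],0,c["cx"]],[0,c["fy"],c["cy"]],[0,0,1]])
def ray(c,p):
    R,t,K=P(c); R=np.array(R);t=np.array(t)
    d=R.T@np.linalg.solve(K,[p[0],p[1],1.]); o=-R.T@t
    return o,d/np.linalg.norm(d)
def atz(c,p,z):
    o,d=ray(c,p); return o+d*(z-o[2])/d[2]
def tri(rs):
    A=sum(np.eye(3)-np.outer(d,d) for o,d in rs); b=sum((np.eye(3)-np.outer(d,d))@o for o,d in rs)
    return np.linalg.solve(A,b)
def proj(c,X):
    R,t,K=P(c); q=K@(np.array(R)@np.array(X)+np.array(t)); return q[:2]/q[2]
names="jar spice dropper tin mat_yellow mat_red mat_black mat_blue mill tumbler".split()
E
python3 - <<'E'
from h import *
np.set_printoptions(precision=3,suppress=True)
C={n:bot.capture(n) for n in("top","side","wrist")}
for n,c in C.items(): cv2.imwrite(f"pics/{n}0.png",c["image"]); print(n,ray(c,(320,240)))
for q in names:
    print(q)
    for n,c in C.items():
        print("  ",n,[(np.round(d["centre"]).tolist(),round(d["confidence"],2),atz(c,d["centre"],0)[:2].round(3).tolist()) for d in bot.pinpoint(c,q)[:3]])
s=bot.read_state(); print(s["position"],np.array(s["tcp_rot"]),s["opening"],s["time_s"])
E
```

```text
pics
top (array([ 0.429, -0.067,  1.567]), array([ 0.043,  0.004, -0.999]))
side (array([-0.027,  1.058,  0.9  ]), array([ 0.354, -0.731, -0.584]))
wrist (array([ 0.26 , -0.573,  0.384]), array([-0.284, -0.082, -0.955]))
jar
   top [([340.0, 265.0], 0.91, [0.429, -0.115]), ([184.0, 219.0], 0.66, [0.545, 0.303])]
   side [([359.0, 238.0], 0.81, [0.429, -0.119]), ([325.0, 283.0], 0.59, [0.433, 0.084]), ([302.0, 334.0], 0.57, [0.405, 0.258])]
   wrist []
spice
   top [([413.0, 267.0], 0.78, [0.428, -0.308])]
   side [([386.0, 207.0], 0.8, [0.417, -0.291])]
   wrist []
dropper
   top [([305.0, 235.0], 0.71, [0.508, -0.021])]
   side []
   wrist []
tin
   top [([229.0, 240.0], 0.83, [0.493, 0.182])]
   side [([286.0, 301.0], 0.69, [0.488, 0.179])]
   wrist []
mat_yellow
   top [([268.0, 262.0], 0.63, [0.434, 0.077])]
   side [([324.0, 282.0], 0.69, [0.437, 0.08])]
   wrist []
mat_red
   top [([376.0, 240.0], 0.66, [0.497, -0.209])]
   side [([350.0, 211.0], 0.49, [0.501, -0.23])]
   wrist []
mat_black
   top []
   side [([370.0, 180.0], 0.5, [0.514, -0.414])]
   wrist []
mat_blue
   top [([202.0, 273.0], 0.98, [0.403, 0.251])]
   side [([306.0, 332.0], 0.83, [0.402, 0.249])]
   wrist []
mill
   top [([265.0, 197.0], 0.68, [0.608, 0.089])]
   side [([260.0, 267.0], 0.93, [0.604, 0.096])]
   wrist []
tumbler
   top [([345.0, 197.0], 0.94, [0.612, -0.126])]
   side [([301.0, 220.0], 0.63, [0.608, -0.133])]
   wrist []
[ 0.185 -0.597  0.237] [[ 0.955  0.295 -0.   ]
 [ 0.295 -0.955 -0.   ]
 [-0.     0.    -1.   ]] 0.9999777088728453 1.65
```

View pics/top0.png

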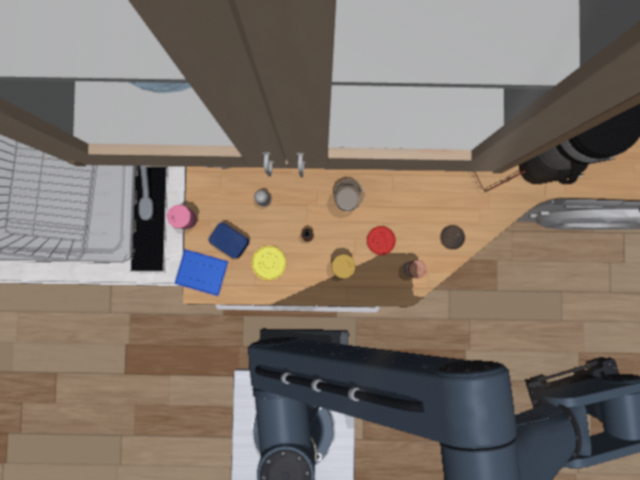

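View pics/side0.png

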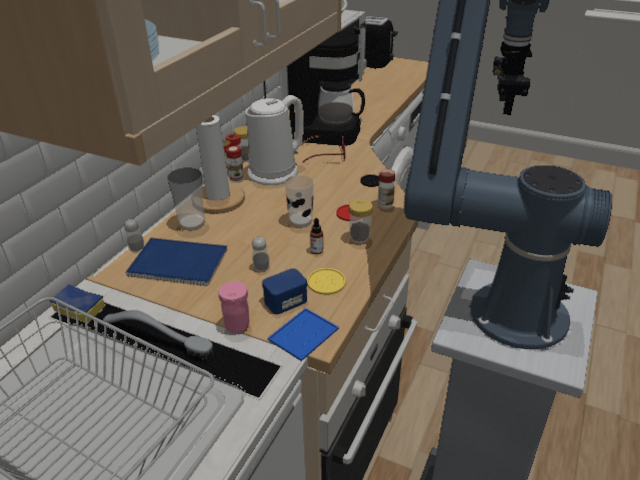

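```bash
python3 - <<'E'
from h import *
np.set_printoptions(precision=3,suppress=True)
C={n:bot.capture(n) for n in("top","side")}
Z=dict(jar=.052,spice=.053,dropper=.05,tin=.031)
for q in names:
    rs=[];out=[]
    for n,c in C.items():
        S=bot.silhouettes(c,q)[:3]
        for k,d in enumerate(S):
            m=d["pixels"].astype(np.uint8); ys,xs=np.nonzero(m)
            o=[n,round(d["confidence"],2),len(xs),(int(xs.mean()),int(ys.mean()))]
            z=.006 if "mat" in q else Z.get(q,.05)
            o.append(atz(c,(xs.mean(),ys.mean()),z)[:2].round(3))
            if k==0: rs.append(ray(c,(xs.mean(),ys.mean())))
            if q in("mat_blue","tin") and n=="top" and k==0:
                zz=.006 if "mat" in q else .062
                pts=np.float32([atz(c,p,zz)[:2] for p in zip(xs,ys)]); o.append(cv2.minAreaRect(pts*1000))
            print(q,o)
    if len(rs)==2: print("   tri",tri(rs))
E
```

```text
jar ['top', 0.88, 422, (342, 266), array([ 0.427, -0.121])]
jar ['top', 0.6, 598, (180, 217), array([0.546, 0.301])]
jar ['side', 0.94, 1267, (234, 305), array([0.551, 0.289])]
jar ['side', 0.76, 871, (359, 220), array([ 0.432, -0.125])]
   tri [ 0.564 -0.021 -0.166]
spice ['top', 0.59, 325, (414, 269), array([ 0.423, -0.304])]
dropper ['top', 0.45, 136, (306, 235), array([ 0.506, -0.026])]
dropper ['side', 0.73, 393, (315, 237), array([ 0.502, -0.012])]
   tri [ 0.507 -0.025  0.04 ]
tin ['top', 0.78, 926, (227, 240), array([0.488, 0.18 ]), ((486.3805847167969, 174.1938934326172), (96.2876968383789, 66.26631927490234), 59.09215545654297)]
tin ['side', 0.79, 1578, (284, 290), array([0.49 , 0.178])]
tin ['side', 0.64, 1302, (299, 199), array([ 0.635, -0.181])]
   tri [0.488 0.18  0.032]
mat_yellow ['top', 0.68, 907, (267, 263), array([0.432, 0.077])]
mat_red ['side', 0.71, 582, (385, 187), array([ 0.452, -0.382])]
mat_red ['side', 0.6, 175, (342, 211), array([ 0.515, -0.209])]
mat_black ['top', 0.89, 475, (451, 237), array([ 0.509, -0.409])]
mat_black ['side', 0.58, 182, (369, 179), array([ 0.513, -0.406])]
   tri [ 0.511 -0.409  0.005]
mat_blue ['top', 0.69, 1743, (200, 272), array([0.404, 0.254]), ((404.0008850097656, 254.09304809570312), (125.83415222167969, 98.41197967529297), 75.64512634277344)]
mat_blue ['top', 0.51, 457, (342, 266), array([ 0.427, -0.122])]
mat_blue ['side', 0.92, 1944, (302, 333), array([0.403, 0.26 ])]
   tri [0.405 0.256 0.001]
mill ['top', 0.65, 230, (262, 198), array([0.598, 0.091])]
mill ['side', 0.66, 541, (259, 254), array([0.594, 0.105])]
   tri [0.601 0.093 0.039]
tumbler ['top', 0.62, 800, (348, 195), array([ 0.611, -0.132])]
tumbler ['side', 0.76, 1311, (299, 199), array([ 0.62 , -0.152])]
   tri [ 0.609 -0.131  0.065]
```

```bash
python3 - <<'E'
import cv2,numpy as np
t=cv2.imread("pics/top0.png")[190:310,160:480];s=cv2.imread("pics/side0.png")[150:370,240:420]
t=cv2.resize(t,None,fx=2.5,fy=2.5,interpolation=3);s=cv2.resize(s,None,fx=1.35,fy=1.35,interpolation=3)
im=np.zeros((600,800,3),np.uint8);im[:300]=t;im[303:600,:s.shape[1]]=s[:297]
cv2.imwrite("pics/crop0.png",im)
E
```

```text
(no output)
```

View pics/crop0.png

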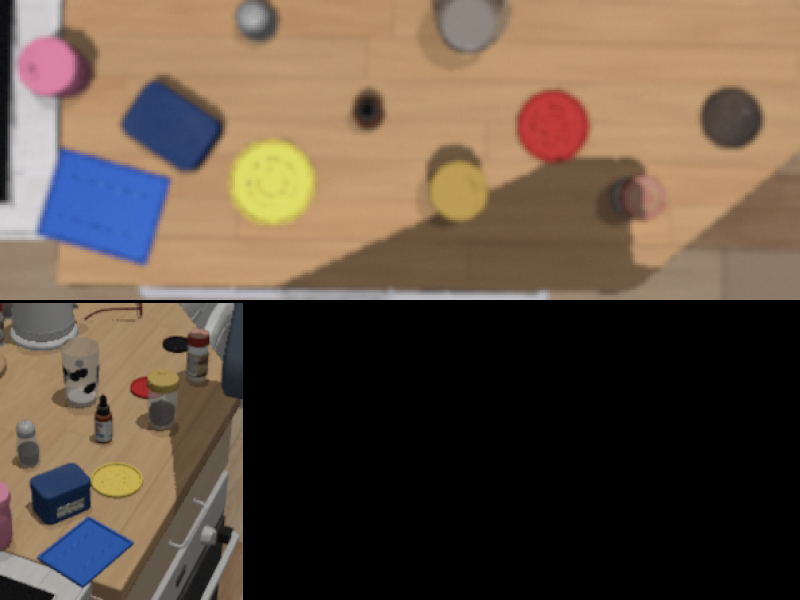

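Candidates for "jar": (342,266) in the top view with a yellow lid, and (180,217), which is pink. The yellow-lidded one fits and the pink one stays. The top view shows the spice jar at (414,269), dropper (306,235), tin (228,240), and mats yellow (268,263), red (381,240), black (452,237) and blue (201,272). I go to the spice jar first.

>>> {"name": "play_rows", "arguments": {"moves": [[[39.5,-26.4,0,0,0,0],[39.5,-26.4,0,0,0,0],[39.5,-26.4,0,0,0,0],[39.5,-26.4,0,0,0,0],[39.5,-26.4,0,0,0,0]]], "fingers": 1}}

```text
time_s: 3.25
position: [0.3353, -0.4112, 0.2367]
tcp_rot: [[0.956, 0.295, 0.0], [0.295, -0.956, -0.0], [0.0, 0.001, -1.0]]
force: [0.4, -0.7, 0.3]
opening: 1.001
grasp_force: 0.0
```

>>> {"name": "play_rows", "arguments": {"moves": [[[39.5,-26.4,0,0,0,0],[39.5,-26.4,0,0,0,0],[39.5,-26.4,0,0,0,0],[0,0,0,0,0,0.15],[0,0,0,0,0,0.15]]]}}

```text
time_s: 3.75
position: [0.4253, -0.3002, 0.2367]
tcp_rot: [[1.0, -0.002, 0.0], [-0.002, -1.0, -0.0], [0.0, 0.0, -1.0]]
force: [0.8, 0.0, 0.3]
opening: 0.999
grasp_force: 0.0
```

>>> {"name": "play_rows", "arguments": {"moves": [[[0,0,0,0,0,0],[0,0,0,0,0,0]]]}}

```text
time_s: 3.95
position: [0.4241, -0.3021, 0.2366]
tcp_rot: [[1.0, 0.003, 0.0], [0.003, -1.0, -0.0], [0.0, 0.0, -1.0]]
force: [-0.3, 0.2, -0.3]
opening: 1.001
grasp_force: 0.0
```

```bash
cat > look.py <<'E'
import sys
from h import *
np.set_printoptions(precision=3,suppress=True)
tag=sys.argv[1]; s=bot.read_state(); print("t",s["time_s"],"tcp",np.array(s["position"]),"xdir",np.array(s["tcp_rot"])[:,0],"op",s["opening"])
c=bot.capture("wrist"); cv2.imwrite(f"pics/{tag}.png",c["image"])
H=dict(jar=.105,spice=.106,dropper=.102,tin=.062)
for q in sys.argv[2:]:
    for d in bot.silhouettes(c,q)[:2]:
        m=d["pixels"].astype(np.uint8); ys,xs=np.nonzero(m)
        z=.007 if "mat" in q else H[q]
        cs=max(cv2.findContours(m,0,2)[0],key=cv2.contourArea)[:,0]
        b=cv2.minAreaRect(np.float32([atz(c,p,z)[:2] for p in cs])*1000)
        print(q,round(d["confidence"],2),"box",xs.min(),xs.max(),ys.min(),ys.max(),"rect@z",z,np.round(b[0],1),np.round(b[1],1),round(b[2],1))
    print("   origin",[(round(d["confidence"],2),np.round(d["centre"]).tolist(),atz(c,d["centre"],.003 if "mat" in q else 0)[:2]) for d in bot.pinpoint(c,q)[:2]])
E
python3 look.py w1 spice mat_red mat_black jar
```

```text
t 3.95 tcp [ 0.424 -0.302  0.237] xdir [1.    0.003 0.   ] op 1.0010156613375616
spice 0.85 box 295 355 178 260 rect@z 0.106 [ 430.8 -304.4] [58.4 42. ] 0.2
   origin [(0.62, [324.0, 200.0], array([ 0.423, -0.304]))]
mat_red 0.92 box 187 276 71 163 rect@z 0.007 [ 496.5 -223.4] [77.5 76.7] 84.8
   origin [(0.67, [230.0, 120.0], array([ 0.495, -0.221]))]
mat_black 0.88 box 410 487 65 143 rect@z 0.007 [ 508.3 -411.8] [64.2 66.7] 0.2
   origin [(0.76, [448.0, 106.0], array([ 0.508, -0.413]))]
jar 0.64 box 19 151 170 264 rect@z 0.105 [ 433.1 -139.8] [58.3 98.2] 19.3
   origin [(0.7, [126.0, 196.0], array([ 0.426, -0.119]))]
```

View pics/w1.png

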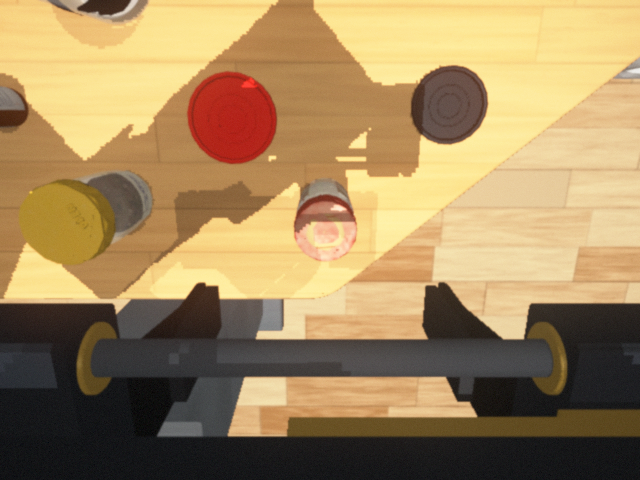

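The wrist view shows the red cap at (325,228), red mat (232,117), black mat (449,104) and yellow jar lid (68,222). The mats' 77 mm and 66 mm widths match the text. The spice jar is at (0.424,-0.304), so I grasp it.

>>> {"name": "play_rows", "arguments": {"moves": [[[0,2,40,0,0,0],[0,0,40,0,0,0],[0,0,40,0,0,0],[0,0,34,0,0,0],[0,0,20,0,0,0]]]}}

```text
time_s: 4.9
position: [0.4232, -0.3031, 0.06]
tcp_rot: [[1.0, -0.0, -0.002], [-0.0, -1.0, 0.003], [-0.002, -0.003, -1.0]]
force: [0.7, -0.2, 0.7]
opening: 1.003
grasp_force: 0.0
```

>>> {"name": "play_rows", "arguments": {"moves": [[[0,0,0,0,0,0],[0,0,0,0,0,0],[0,0,0,0,0,0],[0,0,0,0,0,0],[0,0,0,0,0,0]]], "fingers": -1}}

```text
time_s: 5.4
position: [0.4247, -0.3045, 0.0637]
tcp_rot: [[1.0, -0.0, 0.002], [-0.0, -1.0, -0.002], [0.002, 0.002, -1.0]]
force: [0.4, -0.0, -1.4]
opening: 0.631
grasp_force: 0.0
```

>>> {"name": "play_rows", "arguments": {"moves": [[[0,0,0,0,0,0],[0,0,0,0,0,0]]]}}

```text
time_s: 5.6
position: [0.4245, -0.3044, 0.0632]
tcp_rot: [[1.0, -0.0, 0.001], [-0.0, -1.0, -0.001], [0.001, 0.001, -1.0]]
force: [-1.0, 0.6, 4.1]
opening: 0.502
grasp_force: 30.0
```

>>> {"name": "play_rows", "arguments": {"moves": [[[0,0,-10,0,0,0],[0,0,-20,0,0,0],[18,-20,0,0,0,0],[18,-20,0,0,0,0],[18,-20,0,0,0,0]]]}}

```text
time_s: 6.1
position: [0.4785, -0.2434, 0.0932]
tcp_rot: [[1.0, -0.001, 0.0], [-0.001, -1.0, -0.0], [0.0, 0.0, -1.0]]
force: [0.3, -0.8, -0.9]
opening: 0.502
grasp_force: 30.0
```

>>> {"name": "play_rows", "arguments": {"moves": [[[14,-15,0,0,0,0],[4,-6,0,0,0,0],[0,0,0,0,0,0],[0,0,0,0,0,0]]]}}

```text
time_s: 6.5
position: [0.4956, -0.2233, 0.0926]
tcp_rot: [[1.0, -0.0, -0.001], [-0.0, -1.0, 0.0], [-0.001, -0.0, -1.0]]
force: [0.3, -1.0, -0.3]
opening: 0.505
grasp_force: 30.0
```

```bash
python3 look.py w2 spice mat_red dropper jar
```

```text
t 6.5 tcp [ 0.496 -0.223  0.093] xdir [ 1.    -0.    -0.001] op 0.5047823026082737
spice 0.69 box 250 393 229 417 rect@z 0.106 [ 515.8 -223.2] [41.3 44.8] 0.0
spice 0.56 box 0 209 0 141 rect@z 0.106 [ 585.1 -155.6] [39.7 68. ] 0.0
   origin [(0.94, [321.0, 267.0], array([ 0.482, -0.223]))]
mat_red 0.87 box 257 386 182 283 rect@z 0.007 [ 505.5 -222.9] [61.2 76.4] 0.6
   origin []
dropper 0.8 box 0 20 208 259 rect@z 0.102 [ 532.8 -114.9] [ 6.8 19. ] 77.4
   origin []
jar 0.66 box 27 48 412 435 rect@z 0.105 [ 456.4 -110.7] [11.   8.8] 0.1
   origin []
```

View pics/w2.png

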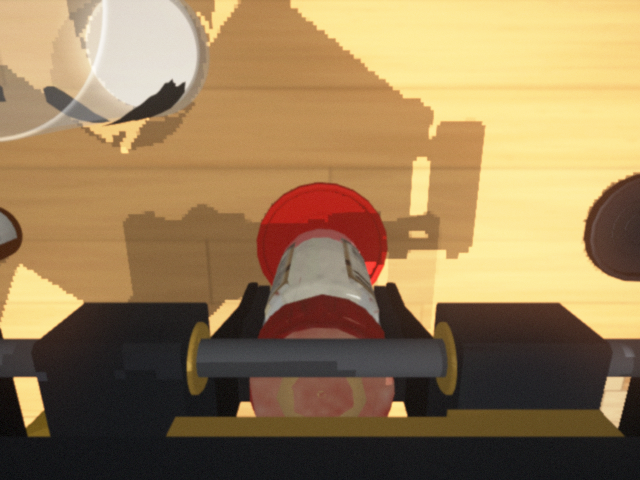

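The jar hangs centred over the red mat: the mat's far edge at row 182 puts its centre at (0.4975,-0.223). I lower and release.

>>> {"name": "play_rows", "arguments": {"moves": [[[1,0,12,0,0,0],[0,0,8,0,0,0],[0,0,4,0,0,0],[0,0,2,0,0,0],[0,0,1,0,0,0]]]}}

```text
time_s: 7.45
position: [0.4966, -0.2225, 0.0661]
tcp_rot: [[1.0, 0.0, -0.001], [0.0, -1.0, 0.001], [-0.001, -0.001, -1.0]]
force: [-2.6, 2.2, 14.3]
opening: 0.503
grasp_force: 30.0
```

>>> {"name": "play_rows", "arguments": {"moves": [[[0,0,0,0,0,0],[0,0,0,0,0,0]]]}}

```text
time_s: 7.65
position: [0.4966, -0.2225, 0.0662]
tcp_rot: [[1.0, 0.0, -0.001], [0.0, -1.0, 0.001], [-0.001, -0.001, -1.0]]
force: [-1.4, 0.9, 6.1]
opening: 0.506
grasp_force: 30.0
```

>>> {"name": "play_rows", "arguments": {"moves": [[[0,0,0,0,0,0],[0,0,0,0,0,0],[0,0,0,0,0,0],[0,0,0,0,0,0]]], "fingers": 1}}

```text
time_s: 8.05
position: [0.4973, -0.2231, 0.0654]
tcp_rot: [[1.0, -0.0, 0.0], [-0.0, -1.0, -0.0], [0.0, 0.0, -1.0]]
force: [0.6, -0.6, -0.2]
opening: 0.775
grasp_force: 0.0
```

>>> {"name": "play_rows", "arguments": {"moves": [[[0,0,0,0,0,0],[0,0,-20,0,0,0],[0,0,-40,0,0,0],[0,0,-40,0,0,0],[0,0,-40,0,0,0]]]}}

```text
time_s: 8.55
position: [0.4968, -0.2228, 0.2067]
tcp_rot: [[1.0, -0.0, -0.001], [-0.0, -1.0, 0.001], [-0.001, -0.001, -1.0]]
force: [0.3, -0.6, 0.0]
opening: 0.997
grasp_force: 0.0
```

>>> {"name": "play_rows", "arguments": {"moves": [[[0,-40,-5,0,0,0],[0,-45,-5,0,0,0],[2,-45,-5,0,0,0],[3,-40,0,0,0,0],[0,-30,0,0,0,0]]]}}

```text
time_s: 9.05
position: [0.502, -0.0207, 0.2208]
tcp_rot: [[1.0, 0.001, 0.001], [0.001, -1.0, 0.0], [0.001, -0.0, -1.0]]
force: [-1.4, -0.5, 0.5]
opening: 1.0
grasp_force: 0.0
```

>>> {"name": "play_rows", "arguments": {"moves": [[[0,0,0,0,0,0],[0,0,0,0,0,0]]]}}

```text
time_s: 9.25
position: [0.5021, -0.0226, 0.2205]
tcp_rot: [[1.0, 0.002, 0.0], [0.002, -1.0, -0.001], [0.0, 0.001, -1.0]]
force: [0.2, -0.6, 0.0]
opening: 0.995
grasp_force: 0.0
```

```bash
python3 look.py w3 dropper mat_yellow tin jar
```

```text
t 9.25 tcp [ 0.502 -0.023  0.221] xdir [1.    0.002 0.   ] op 0.9950263216595089
dropper 0.89 box 308 349 181 234 rect@z 0.102 [520.2 -27.2] [27.  35.5] 89.6
   origin [(0.95, [327.0, 202.0], array([ 0.503, -0.028])), (0.43, [185.0, 88.0], array([0.599, 0.091]))]
mat_yellow 0.94 box 170 267 230 321 rect@z 0.007 [435.1  71.8] [90.6 87.2] 62.6
   origin [(0.61, [220.0, 275.0], array([0.433, 0.073]))]
tin 0.97 box 1 157 169 292 rect@z 0.062 [494.8 163.1] [100.4  87. ] 57.7
   origin [(0.66, [107.0, 218.0], array([0.487, 0.173]))]
jar 0.57 box 400 499 259 338 rect@z 0.105 [ 457.5 -111.9] [59.9 69.5] 4.5
   origin [(0.92, [423.0, 281.0], array([ 0.426, -0.12 ]))]
```

View pics/w3.png

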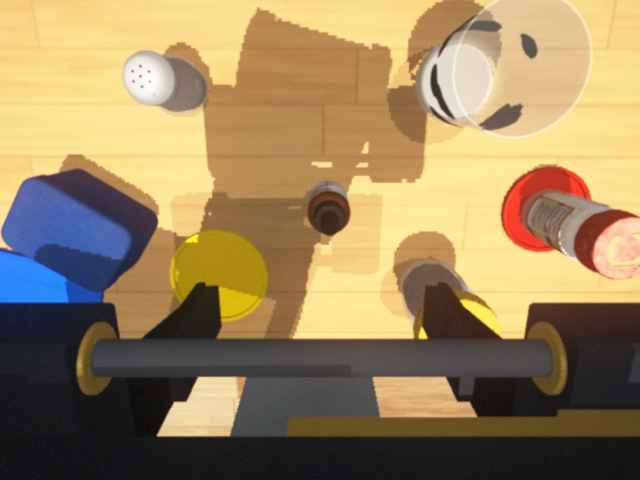

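```bash
python3 - <<'E'
from h import *
c=bot.capture("wrist")
print(atz(c,(329,221),.102),atz(c,(329,211),.065), proj(c,[.505,-.027,.102]),proj(c,[.505,-.027,.065]))
E
```

```text
[ 0.51148574 -0.02852281  0.102     ] [ 0.50955655 -0.02915865  0.065     ] [326.66589207 230.44246454] [326.09437734 216.92610692]
```

The wrist view shows the dropper at (329,208), yellow mat (219,276) and tin (80,230), and the spice jar standing on the red mat. The dropper is at about (0.507,-0.027), so I descend.

>>> {"name": "play_rows", "arguments": {"moves": [[[5,4.5,35,0,0,0],[0,0,40,0,0,0],[0,0,40,0,0,0],[0,0,34,0,0,0],[0,0,20,0,0,0]]]}}

```text
time_s: 10.25
position: [0.506, -0.0274, 0.0491]
tcp_rot: [[1.0, -0.0, -0.003], [-0.0, -1.0, 0.001], [-0.003, -0.001, -1.0]]
force: [-0.2, 0.0, 0.1]
opening: 1.0
grasp_force: 0.0
```

>>> {"name": "play_rows", "arguments": {"moves": [[[0,0,0,0,0,0],[0,0,0,0,0,0],[0,0,0,0,0,0],[0,0,0,0,0,0],[0,0,0,0,0,0]]], "fingers": -1}}

```text
time_s: 10.75
position: [0.508, -0.0277, 0.0527]
tcp_rot: [[1.0, -0.0, 0.002], [-0.0, -1.0, -0.001], [0.002, 0.001, -1.0]]
force: [-0.3, -0.3, -0.0]
opening: 0.632
grasp_force: 0.0
```

>>> {"name": "play_rows", "arguments": {"moves": [[[0,0,0,0,0,0],[0,0,0,0,0,0],[0,0,0,0,0,0],[0,0,0,0,0,0]]]}}

```text
time_s: 11.15
position: [0.5074, -0.0276, 0.0517]
tcp_rot: [[1.0, -0.0, 0.0], [-0.0, -1.0, -0.0], [0.0, 0.0, -1.0]]
force: [-0.2, -0.4, 2.0]
opening: 0.365
grasp_force: 30.0
```

```bash
python3 look.py w4 dropper
```

```text
t 11.15 tcp [ 0.507 -0.028  0.052] xdir [ 1. -0.  0.] op 0.365189260626363
dropper 0.61 box 280 363 245 413 rect@z 0.102 [541.5 -27.5] [25.9 21.9] 0.0
   origin [(0.58, [324.0, 276.0], array([ 0.505, -0.029]))]
```

View pics/w4.png

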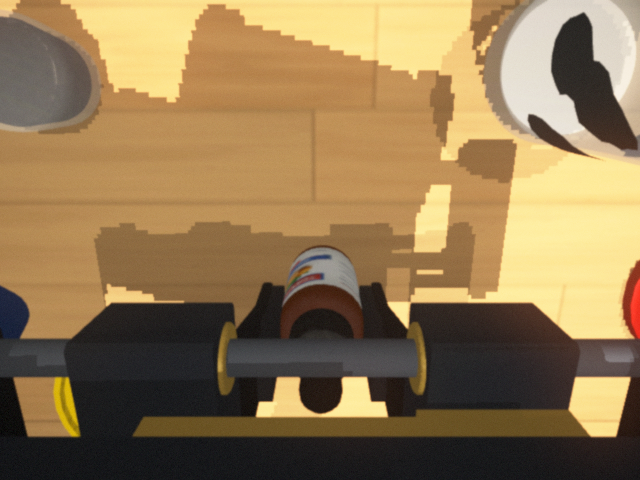

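The gripper holds the brown bottle upright (opening 32 mm, base front edge at row 245). I lift it over the spice jar and carry it to the black mat.

>>> {"name": "play_rows", "arguments": {"moves": [[[0,0,-15,0,0,0],[0,0,-30,0,0,0],[0,0,-35,0,0,0],[0,0,-35,0,0,0],[0,20,-20,0,0,0]]]}}

```text
time_s: 11.8
position: [0.5073, -0.0461, 0.1887]
tcp_rot: [[1.0, 0.002, 0.002], [0.002, -1.0, 0.0], [0.002, -0.0, -1.0]]
force: [0.1, -0.3, -0.8]
opening: 0.361
grasp_force: 30.0
```

>>> {"name": "play_rows", "arguments": {"moves": [[[0,40,0,0,0,0],[0,45,0,0,0,0],[0,45,0,0,0,0],[0,45,0,0,0,0],[0,45,0,0,0,0]]]}}

```text
time_s: 12.3
position: [0.5065, -0.2689, 0.1861]
tcp_rot: [[1.0, -0.0, -0.001], [-0.0, -1.0, 0.001], [-0.001, -0.001, -1.0]]
force: [0.9, 0.4, -0.6]
opening: 0.361
grasp_force: 30.0
```

>>> {"name": "play_rows", "arguments": {"moves": [[[2,45,0,0,0,0],[0,40,0,0,0,0],[0,35,15,0,0,0],[0,18,25,0,0,0],[0,6,20,0,0,0]]]}}

```text
time_s: 12.8
position: [0.5084, -0.414, 0.1248]
tcp_rot: [[1.0, -0.003, -0.0], [-0.003, -1.0, -0.0], [-0.0, 0.0, -1.0]]
force: [-0.5, 0.8, -1.5]
opening: 0.359
grasp_force: 30.0
```

>>> {"name": "play_rows", "arguments": {"moves": [[[0,0,20,0,0,0],[0,0,15,0,0,0],[0,0,10,0,0,0],[0,0,0,0,0,0],[0,0,0,0,0,0]]]}}

```text
time_s: 13.3
position: [0.5095, -0.4114, 0.0819]
tcp_rot: [[1.0, 0.0, 0.0], [0.0, -1.0, -0.0], [0.0, 0.0, -1.0]]
force: [0.4, 0.2, -1.0]
opening: 0.364
grasp_force: 30.0
```

```bash
python3 look.py w5 dropper mat_black
```

```text
t 13.3 tcp [ 0.509 -0.411  0.082] xdir [1. 0. 0.] op 0.3637946162628846
dropper 0.77 box 280 363 244 413 rect@z 0.102 [ 529.9 -411.4] [34.6 28.6] 0.1
   origin [(0.77, [323.0, 274.0], array([ 0.496, -0.412]))]
mat_black 0.96 box 267 381 200 285 rect@z 0.007 [ 516.9 -412.8] [50.1 64.9] 0.1
   origin [(0.66, [325.0, 253.0], array([ 0.51 , -0.414]))]
```

View pics/w5.png

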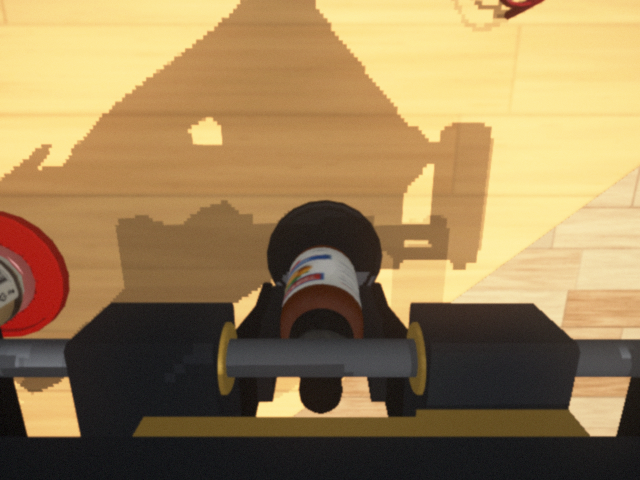

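The bottle hangs over the black mat: the mat's far edge at row 200 puts its centre at (0.509,-0.413). I set it down.

>>> {"name": "play_rows", "arguments": {"moves": [[[1.5,1.5,12,0,0,0],[0,0,8,0,0,0],[0,0,4,0,0,0],[0,0,2,0,0,0],[0,0,1,0,0,0]]]}}

```text
time_s: 14.05
position: [0.5101, -0.4124, 0.0547]
tcp_rot: [[1.0, -0.0, -0.001], [-0.0, -1.0, 0.002], [-0.001, -0.002, -1.0]]
force: [-1.6, 1.9, 7.2]
opening: 0.366
grasp_force: 30.0
```

>>> {"name": "play_rows", "arguments": {"moves": [[[0,0,0,0,0,0],[0,0,0,0,0,0]]]}}

```text
time_s: 14.25
position: [0.5102, -0.4125, 0.0548]
tcp_rot: [[1.0, -0.0, -0.001], [-0.0, -1.0, 0.001], [-0.001, -0.001, -1.0]]
force: [-1.6, 1.8, 3.4]
opening: 0.361
grasp_force: 30.0
```

>>> {"name": "play_rows", "arguments": {"moves": [[[0,0,0,0,0,0],[0,0,0,0,0,0],[0,0,0,0,0,0],[0,0,0,0,0,0]]], "fingers": 1}}

```text
time_s: 14.65
position: [0.5108, -0.4133, 0.0545]
tcp_rot: [[1.0, -0.0, 0.0], [-0.0, -1.0, -0.0], [0.0, 0.0, -1.0]]
force: [-0.2, -0.4, -0.1]
opening: 0.639
grasp_force: 0.0
```

>>> {"name": "play_rows", "arguments": {"moves": [[[0,0,0,0,0,0],[0,0,-20,0,0,0],[0,0,-40,0,0,0],[0,0,-45,0,0,0],[0,0,-45,0,0,0]]]}}

```text
time_s: 15.15
position: [0.5104, -0.4128, 0.2056]
tcp_rot: [[1.0, -0.0, -0.001], [-0.0, -1.0, 0.001], [-0.001, -0.001, -1.0]]
force: [0.8, -0.8, 0.1]
opening: 0.992
grasp_force: 0.0
```

```bash
python3 look.py w6 dropper mat_black spice mat_red
```

```text
t 15.15 tcp [ 0.51  -0.413  0.206] xdir [ 1.    -0.    -0.001] op 0.9919024683856651
dropper 0.82 box 298 344 191 251 rect@z 0.102 [ 523.  -412.3] [38.8 28.8] 0.9
   origin [(0.84, [323.0, 208.0], array([ 0.509, -0.414])), (0.6, [5.0, 296.0], array([ 0.424, -0.119]))]
mat_black 0.96 box 284 360 171 241 rect@z 0.007 [ 511.  -412.9] [60.8 64.9] 0.0
   origin []
   origin [(0.94, [102.0, 228.0], array([ 0.49 , -0.219]))]
mat_red 0.59 box 57 150 178 265 rect@z 0.007 [ 500.1 -229.9] [77.1 67.7] 31.0
   origin []
```

View pics/w6.png

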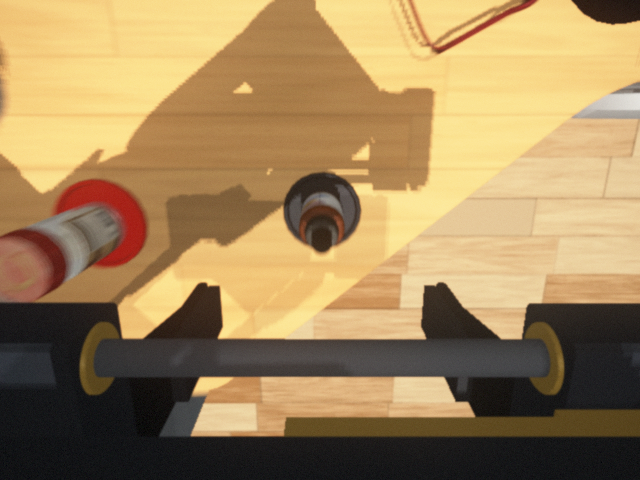

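The dropper stands centred on the black mat at (322,210), and the spice jar stands on the red mat. Next is the jar.

>>> {"name": "play_rows", "arguments": {"moves": [[[-8,-30,0,0,0,0],[-13,-45,0,0,0,0],[-13,-45,0,0,0,0],[-13,-45,0,0,0,0],[-13,-45,0,0,0,0]]]}}

```text
time_s: 16.1
position: [0.4495, -0.2011, 0.2035]
tcp_rot: [[1.0, -0.001, -0.002], [-0.001, -1.0, 0.002], [-0.002, -0.002, -1.0]]
force: [0.1, 0.7, 0.6]
opening: 1.002
grasp_force: 0.0
```

>>> {"name": "play_rows", "arguments": {"moves": [[[-13,-43,0,0,0,0],[-11,-40,0,0,0,0],[0,0,0,0,0,0],[0,0,0,0,0,0]]]}}

```text
time_s: 16.5
position: [0.4265, -0.1193, 0.2041]
tcp_rot: [[1.0, 0.002, -0.001], [0.002, -1.0, 0.0], [-0.001, -0.0, -1.0]]
force: [0.1, 0.0, 0.9]
opening: 1.002
grasp_force: 0.0
```

```bash
python3 look.py w7 jar mat_yellow; python3 - <<'E'
from h import *
c=bot.capture("wrist")
m=bot.silhouettes(c,"jar")[0]["pixels"].astype(np.uint8)
h=cv2.cvtColor(c["image"],cv2.COLOR_BGR2HSV); y=cv2.inRange(h,(18,110,70),(34,255,255))&(m*255)
cs=max(cv2.findContours(y,0,2)[0],key=cv2.contourArea); e=cv2.minEnclosingCircle(cs); print(e,atz(c,e[0],.105))
E
```

```text
t 16.5 tcp [ 0.426 -0.119  0.204] xdir [ 1.     0.002 -0.001] op 1.001603909986424
jar 0.67 box 277 371 179 286 rect@z 0.105 [ 430.3 -120.1] [64.5 61.3] 38.0
   origin [(0.76, [322.0, 210.0], array([ 0.423, -0.12 ]))]
mat_yellow 0.72 box 38 149 146 251 rect@z 0.007 [432.1  72.5] [90.5 92.6] 26.1
   origin [(0.62, [96.0, 202.0], array([0.431, 0.073]))]
((320.9869384765625, 239.6339569091797), 47.89712142944336) [ 0.42966476 -0.12091516  0.105     ]
```

>>> {"name": "play_rows", "arguments": {"moves": [[[0,1,30,0,0,0],[0,0,35,0,0,0],[0,0,35,0,0,0],[0,0,26,0,0,0],[0,0,15,0,0,0]]]}}

```text
time_s: 17.35
position: [0.426, -0.1212, 0.0615]
tcp_rot: [[1.0, -0.001, -0.002], [-0.001, -1.0, 0.001], [-0.002, -0.001, -1.0]]
force: [0.6, 0.2, -0.4]
opening: 1.001
grasp_force: 0.0
```

>>> {"name": "play_rows", "arguments": {"moves": [[[0,0,0,0,0,0],[0,0,0,0,0,0],[0,0,0,0,0,0],[0,0,0,0,0,0],[0,0,0,0,0,0]]], "fingers": -1}}

```text
time_s: 17.85
position: [0.4272, -0.1213, 0.0644]
tcp_rot: [[1.0, -0.0, 0.002], [-0.0, -1.0, -0.001], [0.002, 0.001, -1.0]]
force: [1.0, 0.7, 2.8]
opening: 0.665
grasp_force: 30.0
```

>>> {"name": "play_rows", "arguments": {"moves": [[[0,0,0,0,0,0]]]}}

```text
time_s: 17.95
position: [0.4273, -0.1213, 0.0644]
tcp_rot: [[1.0, -0.0, 0.002], [-0.0, -1.0, -0.001], [0.002, 0.001, -1.0]]
force: [-0.4, 0.3, 5.5]
opening: 0.661
grasp_force: 30.0
```

>>> {"name": "play_rows", "arguments": {"moves": [[[0,0,-12,0,0,0],[0,0,-20,0,0,0],[0,-25,0,0,0,0],[2,-40,0,0,0,0],[2,-45,0,0,0,0]]]}}

```text
time_s: 18.45
position: [0.4311, -0.0107, 0.0958]
tcp_rot: [[1.0, -0.003, 0.001], [-0.003, -1.0, -0.0], [0.001, 0.0, -1.0]]
force: [1.0, -0.2, -1.7]
opening: 0.665
grasp_force: 30.0
```

>>> {"name": "play_rows", "arguments": {"moves": [[[2,-45,0,0,0,0],[0,-27,0,0,0,0],[0,-11,0,0,0,0],[0,0,0,0,0,0],[0,0,0,0,0,0]]]}}

```text
time_s: 18.95
position: [0.4329, 0.0714, 0.0955]
tcp_rot: [[1.0, -0.0, 0.0], [-0.0, -1.0, -0.0], [0.0, 0.0, -1.0]]
force: [0.3, -0.6, -2.6]
opening: 0.661
grasp_force: 30.0
```

```bash
python3 look.py w8 jar mat_yellow tin
```

```text
t 18.95 tcp [0.433 0.071 0.096] xdir [ 1. -0.  0.] op 0.6607482217739103
jar 0.79 box 225 418 224 417 rect@z 0.105 [452.1  72.1] [44.7 66. ] 0.0
   origin [(0.66, [324.0, 263.0], array([0.421, 0.07 ]))]
mat_yellow 0.84 box 242 394 173 287 rect@z 0.007 [444.7  74.8] [67.6 91.5] 4.3
   origin []
tin 0.72 box 242 393 172 287 rect@z 0.062 [459.9  74. ] [52.3 69.7] 3.4
tin 0.71 box 0 226 54 266 rect@z 0.062 [490.2 168.9] [95.1 73.1] 57.4
   origin [(0.75, [142.0, 156.0], array([0.487, 0.175]))]
```

View pics/w8.png

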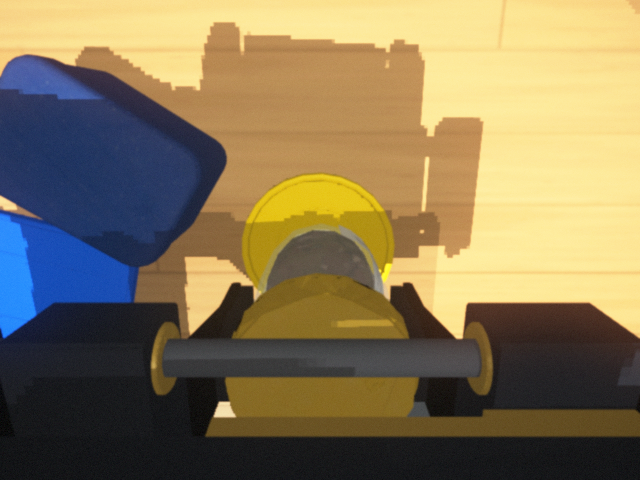

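The jar hangs over the yellow mat, whose centre is about (0.433,0.073). I set it down; the opening fingers clear the tin.

>>> {"name": "play_rows", "arguments": {"moves": [[[0,-1.5,12,0,0,0],[0,0,8,0,0,0],[0,0,4,0,0,0],[0,0,2.5,0,0,0],[0,0,1.5,0,0,0]]]}}

```text
time_s: 19.8
position: [0.4327, 0.0735, 0.0674]
tcp_rot: [[1.0, -0.0, -0.0], [-0.0, -1.0, 0.0], [-0.0, -0.0, -1.0]]
force: [-1.0, 1.3, 11.7]
opening: 0.658
grasp_force: 30.0
```

>>> {"name": "play_rows", "arguments": {"moves": [[[0,0,0,0,0,0],[0,0,0,0,0,0]]]}}

```text
time_s: 20.0
position: [0.4329, 0.0735, 0.0677]
tcp_rot: [[1.0, -0.0, 0.0], [-0.0, -1.0, -0.0], [0.0, 0.0, -1.0]]
force: [0.3, 0.1, -2.4]
opening: 0.664
grasp_force: 30.0
```

>>> {"name": "play_rows", "arguments": {"moves": [[[0,0,0,0,0,0],[0,0,0,0,0,0],[0,0,0,0,0,0],[0,0,0,0,0,0]]], "fingers": 1}}

```text
time_s: 20.4
position: [0.4329, 0.0735, 0.0677]
tcp_rot: [[1.0, -0.0, 0.0], [-0.0, -1.0, -0.0], [0.0, 0.0, -1.0]]
force: [-0.5, -0.7, -0.1]
opening: 0.933
grasp_force: 0.0
```

>>> {"name": "play_rows", "arguments": {"moves": [[[0,0,0,0,0,0],[0,0,-20,0,0,0],[0,0,-40,0,0,0],[0,0,-40,0,0,0],[0,0,-40,0,0,0]]]}}

```text
time_s: 20.9
position: [0.4322, 0.0736, 0.2089]
tcp_rot: [[1.0, -0.0, -0.001], [-0.0, -1.0, 0.0], [-0.001, -0.0, -1.0]]
force: [0.7, 0.3, 0.4]
opening: 0.997
grasp_force: 0.0
```

>>> {"name": "play_rows", "arguments": {"moves": [[[11,-33,0,0,0,0],[11,-33,0,0,0,0],[11,-33,0,0,0,0],[0,0,0,0,0,0],[0,0,0,0,0,0]]]}}

```text
time_s: 21.4
position: [0.4651, 0.1728, 0.2073]
tcp_rot: [[1.0, 0.002, -0.001], [0.002, -1.0, -0.001], [-0.001, 0.001, -1.0]]
force: [0.8, 0.0, -0.4]
opening: 1.001
grasp_force: 0.0
```

```bash
python3 look.py w9 jar mat_yellow tin mat_blue
```

```text
t 21.4 tcp [0.465 0.173 0.207] xdir [ 1.     0.002 -0.001] op 1.0013084290767365
jar 0.82 box 406 519 218 327 rect@z 0.105 [443.7  82.4] [89.2 51.7] 55.7
jar 0.68 box 63 203 56 162 rect@z 0.105 [543.7 281. ] [58.2 79.7] 0.1
   origin [(0.68, [434.0, 243.0], array([0.431, 0.072]))]
mat_yellow 0.82 box 381 486 192 290 rect@z 0.007 [439.8  80.5] [74.3 91.1] 40.0
   origin [(0.38, [434.0, 244.0], array([0.431, 0.073]))]
tin 0.59 box 248 387 126 253 rect@z 0.062 [488.9 175. ] [90.3 66.3] 57.2
   origin [(0.8, [321.0, 181.0], array([0.486, 0.173]))]
mat_blue 0.7 box 159 311 206 333 rect@z 0.007 [404.6 251.9] [122.1  98.5] 75.6
mat_blue 0.56 box 250 387 126 253 rect@z 0.007 [478.8 175. ] [106.   77.7] 57.2
   origin [(0.96, [230.0, 274.0], array([0.402, 0.256]))]
```

View pics/w9.png

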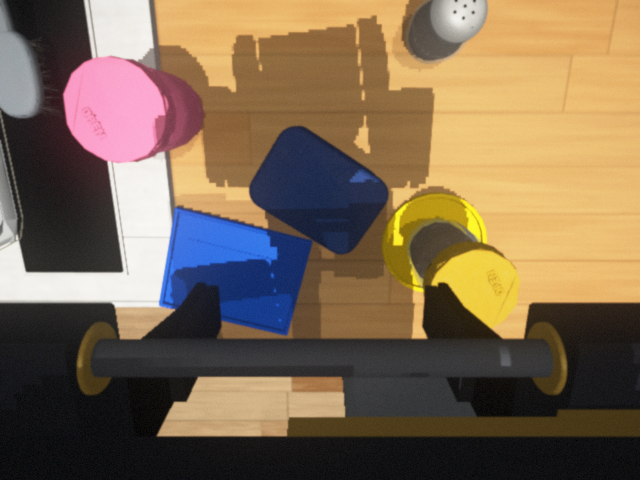

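The jar stands on the yellow mat. The tin is at (318,190), centre (0.4875,0.1745), long axis 57°. The blue mat is at (236,270), centre (0.404,0.253), long axis 75.6°. I turn the tool to the tin.

>>> {"name": "play_rows", "arguments": {"moves": [[[22.5,-1.5,0,0,0,0],[0,0,0,0,0,-0.143],[0,0,0,0,0,-0.143],[0,0,0,0,0,-0.143],[0,0,0,0,0,-0.143]]]}}

```text
time_s: 22.35
position: [0.4882, 0.1738, 0.2075]
tcp_rot: [[0.838, 0.546, -0.0], [0.546, -0.838, -0.0], [-0.0, -0.0, -1.0]]
force: [0.1, 0.3, 0.3]
opening: 1.0
grasp_force: 0.0
```

>>> {"name": "play_rows", "arguments": {"moves": [[[0,0,10,0,0,-0.143],[0,0,20,0,0,-0.143],[0,0,20,0,0,-0.143],[0,0,0,0,0,0],[0,0,0,0,0,0]]]}}

```text
time_s: 22.85
position: [0.4882, 0.1739, 0.1576]
tcp_rot: [[0.542, 0.84, -0.001], [0.84, -0.542, -0.0], [-0.0, -0.001, -1.0]]
force: [-0.8, -0.5, 0.4]
opening: 1.004
grasp_force: 0.0
```

```bash
python3 look.py w10 tin
```

```text
t 22.85 tcp [0.488 0.174 0.158] xdir [ 0.542  0.84  -0.   ] op 1.004018194590156
tin 0.95 box 268 374 161 310 rect@z 0.062 [489.4 178.1] [95.1 63.5] 57.4
   origin [(0.62, [324.0, 220.0], array([0.489, 0.174]))]
```

View pics/w10.png

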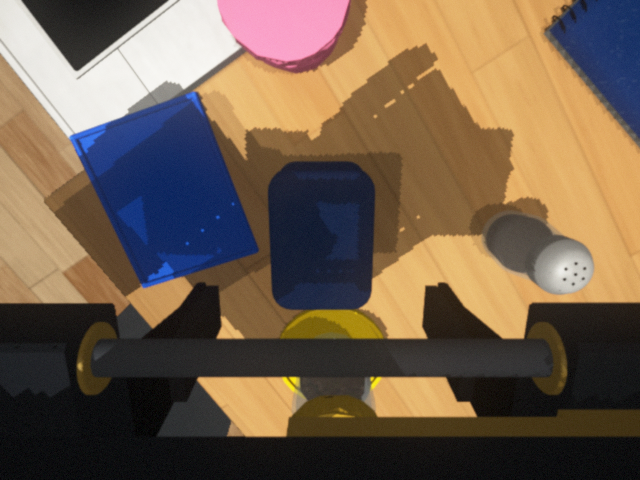

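The tin is squared with the jaws and centred at column 321. I descend and grip.

>>> {"name": "play_rows", "arguments": {"moves": [[[2,0,30,0,0,0],[0,0,35,0,0,0],[0,0,30,0,0,0],[0,0,15,0,0,0],[0,0,9,0,0,0]]]}}

```text
time_s: 23.5
position: [0.4894, 0.1757, 0.0379]
tcp_rot: [[0.54, 0.841, -0.0], [0.841, -0.54, -0.0], [-0.0, -0.0, -1.0]]
force: [0.6, 0.1, -0.2]
opening: 1.003
grasp_force: 0.0
```

>>> {"name": "play_rows", "arguments": {"moves": [[[0,0,0,0,0,0],[0,0,0,0,0,0],[0,0,0,0,0,0],[0,0,0,0,0,0],[0,0,0,0,0,0]]], "fingers": -1}}

```text
time_s: 24.0
position: [0.49, 0.1758, 0.0396]
tcp_rot: [[0.54, 0.842, 0.002], [0.842, -0.54, 0.0], [0.001, 0.001, -1.0]]
force: [0.7, 0.2, 6.0]
opening: 0.736
grasp_force: 30.0
```

>>> {"name": "play_rows", "arguments": {"moves": [[[0,0,-15,0,0,0],[0,0,-25,0,0,0],[5,-30,0,0,0,0],[6,-36,0,0,0,0],[5,-30,0,0,0,0]]]}}

```text
time_s: 24.5
position: [0.4158, 0.2414, 0.0789]
tcp_rot: [[0.54, 0.841, -0.0], [0.841, -0.54, 0.0], [-0.0, -0.0, -1.0]]
force: [-0.7, 0.2, -1.0]
opening: 0.739
grasp_force: 30.0
```

>>> {"name": "play_rows", "arguments": {"moves": [[[3,-18.5,0,0,0,-0.1],[0,0,0,0,0,-0.12],[0,0,0,0,0,-0.1],[0,0,0,0,0,0],[0,0,0,0,0,0]]]}}

```text
time_s: 25.0
position: [0.4032, 0.2535, 0.0786]
tcp_rot: [[0.25, 0.968, 0.0], [0.968, -0.25, 0.0], [0.0, 0.0, -1.0]]
force: [-0.2, -0.3, -1.5]
opening: 0.739
grasp_force: 30.0
```

```bash
python3 look.py w11 tin mat_blue
```

```text
t 25.0 tcp [0.403 0.253 0.079] xdir [0.25  0.968 0.   ] op 0.7390919176021039
tin 0.87 box 225 418 196 417 rect@z 0.062 [405.9 268. ] [64.7 82. ] 75.6
   origin [(0.57, [323.0, 286.0], array([0.399, 0.235]))]
mat_blue 0.76 box 234 416 150 235 rect@z 0.007 [413.5 290.8] [45.4 95.8] 73.7
   origin []
```

View pics/w11.png

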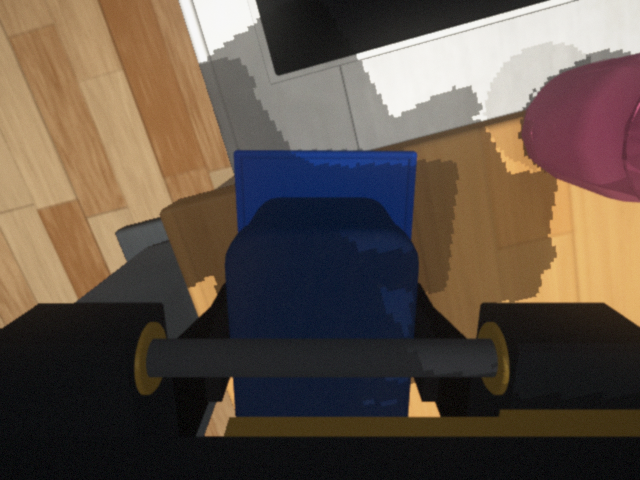

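```bash
python3 - <<'E'
from h import *
c=bot.capture("wrist")
a=atz(c,(235,150.5),.007);b=atz(c,(416,152),.007);m=(a+b)/2;v=(b-a)/np.linalg.norm(b-a);n=np.array([-v[1],v[0],0])
print(a,b,np.linalg.norm(b-a),np.degrees(np.arctan2(n[1],n[0])),m-.061*n)
print([proj(c,X) for X in ([.404,.2535,.007]+.061*n,)])
# tin's far base edge seen at row ~198 (z of base ~.04)
for z in(.04,.06): print(z,atz(c,(322,197),z),atz(c,(322,232),z))
E
```

```text
[0.37379085 0.32299809 0.007     ] [0.46452016 0.29901741 0.007     ] 0.09384498328780762 75.19471119136982 [0.40356787 0.25203297 0.007     ]
[array([325.63722304, 148.2455569 ])]
0.04 [0.41305321 0.29449646 0.04      ] [0.40895597 0.27844834 0.04      ]
0.06 [0.41403577 0.29835007 0.06      ] [0.41037696 0.28401917 0.06      ]
```

The tin is squared and within about 2 mm of the blue mat's centre (0.4036,0.252). I lower and release.

>>> {"name": "play_rows", "arguments": {"moves": [[[0,1,16,0,0,0],[0,0,11,0,0,0],[0,0,5,0,0,0],[0,0,3,0,0,0],[0,0,1.5,0,0,0]]]}}

```text
time_s: 25.8
position: [0.4037, 0.253, 0.0426]
tcp_rot: [[0.247, 0.969, -0.001], [0.969, -0.247, -0.0], [-0.001, -0.001, -1.0]]
force: [-3.5, -1.8, 19.8]
opening: 0.733
grasp_force: 30.0
```

>>> {"name": "play_rows", "arguments": {"moves": [[[0,0,0,0,0,0],[0,0,0,0,0,0]]]}}

```text
time_s: 26.0
position: [0.4037, 0.253, 0.0426]
tcp_rot: [[0.247, 0.969, -0.0], [0.969, -0.247, -0.0], [-0.0, -0.0, -1.0]]
force: [-1.6, -1.6, 5.7]
opening: 0.737
grasp_force: 30.0
```

>>> {"name": "play_rows", "arguments": {"moves": [[[0,0,0,0,0,0],[0,0,0,0,0,0],[0,0,0,0,0,0],[0,0,0,0,0,0]]], "fingers": 1}}

```text
time_s: 26.4
position: [0.4043, 0.2533, 0.042]
tcp_rot: [[0.247, 0.969, 0.0], [0.969, -0.247, 0.0], [0.0, 0.0, -1.0]]
force: [0.1, -0.5, -0.3]
opening: 0.968
grasp_force: 0.0
```

>>> {"name": "play_rows", "arguments": {"moves": [[[0,0,0,0,0,0],[0,0,-20,0,0,0],[0,0,-40,0,0,0],[0,0,-45,0,0,0],[0,0,-45,0,0,0]]]}}

```text
time_s: 26.9
position: [0.4036, 0.253, 0.1933]
tcp_rot: [[0.247, 0.969, -0.001], [0.969, -0.247, -0.0], [-0.001, -0.001, -1.0]]
force: [1.1, 0.6, 0.4]
opening: 0.998
grasp_force: 0.0
```

>>> {"name": "play_rows", "arguments": {"moves": [[[0,0,-30,0,0,0],[-20,0,0,0,0,0],[0,0,0,0,0,0],[0,0,0,0,0,0]]]}}

```text
time_s: 27.3
position: [0.3988, 0.2338, 0.2218]
tcp_rot: [[0.248, 0.969, -0.001], [0.969, -0.248, 0.0], [-0.0, -0.001, -1.0]]
force: [0.2, 0.2, 0.0]
opening: 1.001
grasp_force: 0.0
```

```bash
python3 look.py w12 tin mat_blue; python3 - <<'E'
from h import *
a,b=bot.capture("wrist")["image"],bot.capture("top")["image"]
c=bot.capture("side")["image"]
im=np.zeros((600,800,3),np.uint8); im[:300,:400]=cv2.resize(a,(400,300)); im[:300,400:]=cv2.resize(c[150:370,220:513],(400,300)); im[300:]=cv2.resize(b[190:310,160:480],(800,300),interpolation=3)
cv2.imwrite("pics/fin.png",im)
E
```

```text
t 27.3 tcp [0.399 0.234 0.222] xdir [ 0.248  0.969 -0.   ] op 1.0006989033433928
tin 0.56 box 278 366 132 254 rect@z 0.062 [402.5 252.7] [92.5 65.6] 75.7
   origin [(0.73, [322.0, 185.0], array([0.402, 0.25 ]))]
mat_blue 0.91 box 266 380 111 249 rect@z 0.007 [403.4 252.9] [121.2  95.6] 75.3
   origin []
```

View pics/fin.png

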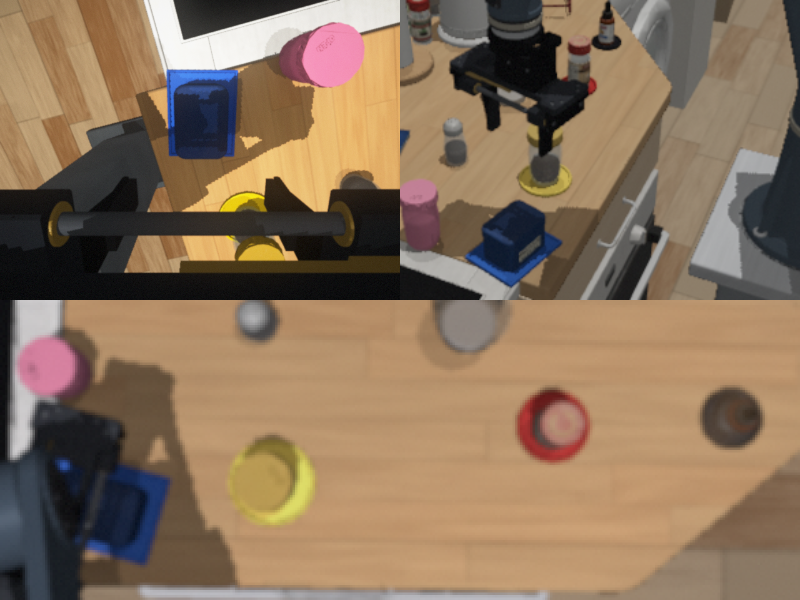

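All four stand upright and centred on their mats in the wrist, side and top views. The shaker and tumbler have not moved, and the arm is clear.

```bash
python3 -c "
from rig import bot
print(bot.hand_in())"
```

```text
the job is handed in; nothing more can be done
None
```

I handed the job in at about 27 s. In the final camera views all four containers stood upright and centred on their own mats, with the tin squared to the blue one, but the hand-in returned no verdict.

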